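# Slide the shallow clay pan under the display bench

### The arm

A 6-joint arm with a two-finger parallel gripper is mounted at the origin on the work surface. World frame = base frame: x ahead of the robot, y to its left, z up, the work surface at z = 0. Lengths are in m, angles in rad, forces in N, time in s.
With the tool pointing down it reaches from about 0.25 to 0.775 m from the base axis. Payload 4 kg.
Tool frame: the origin (TCP) lies on the centre line of the jaws, within the pads' length; the fingertips stand 14 mm ahead of it and the grasp point (between the pads) lies 5 mm behind it (robot.tcp_to_tips is the distance from the TCP to the fingertips, in m); z points along the fingers, y is the line along which they close (so a half turn about z gives the same grasp; the last joint's range is limited). The gripper opens to 94 mm and grips with 3 to 60 N. Pads are 16 mm wide; open, the fingers measure 119 mm over their backs; the gripper's body (75 mm by 177 mm) begins 78 mm behind the grasp point.
Start: joints at [-1.416, 0.087, 1.371, -0, 1.684, -0.103], TCP at [0.14, -0.532, 0.22] pointing down, gripper open.
Joint ranges: [-3.1, 3.1], [-0.76, 2.03], [0.27, 2.55], [-1.08, 4.22], [0.17, 2.65], [-2.57, 2.57]. Speed limits (rad/s): [2.79, 2.79, 3.14, 3.14, 3.14, 3.14].

### API

Orientations are given as [roll, pitch, yaw] about the fixed x, y, z axes, in that order (R = Rz(yaw) Ry(pitch) Rx(roll)).
In Python, from bench import robot gives the robot as it stands.
- The arm moves only by the tool carry_out, never from a script. Its argument "increments" is a list of rows, each a list of 3 entries, a list of its own where there are three numbers: the closure in counts, from 0 (fully open) to 255 (shut), then the shift along the tool's x, y, z in mm, then the turn about the tool's z in degrees. In form: [[fingers, [dx, dy, dz], twist], ...]. A call has 1 to 8 rows; each row shifts and turns the commanded pose from where the row before left it, along the tool's axes as they then stand; what a row does not reach is not made up. A row lasts 1/10 s, in which the tool goes at most 50 mm and 8.59 degrees, less where a joint would pass 70% of its speed; a pose out of reach is approached as far as the arm can. A call with a gripper value outside its range is refused whole. The fingers move at their own pace and stop on an object; the grip force is fixed at half the most. Time passes only in rows, so rows that do not move let the fingers close. It gives the time, the measured TCP pose, the force, the opening and the grip force at its end, in the units of the state.
- robot.get_obs(): the state, without advancing time (a new reading comes with each control period).
- robot.snapshot(name): name is "side" or "top"; returns the picture (480x640x3 uint8, blue, green, red); there is no depth.
- robot.get_calibration(name): a dict with "vfov" (degrees; the focal length in pixels is half the picture's height over the tangent of half this angle, whatever the lens; pixels are square), "cx", "cy" (the principal point, pixels), "T" (4x4, takes a point from camera to world coordinates). Camera axes: x right, y down, z forward; pixel columns grow to the right and rows downward; lengths in m; the calibration is good to about 2 mm. A picture is of the moment at which its call begins. get_calibration takes no time and is no camera call.
- robot.close_job(): hands the job in; it is judged then, once.
The state is a dict: "time": time; "joint_positions": joint angles; "qvel": joint speeds; "joint_torque": joint torques, N m; "tool_pos": TCP position; "ee_rot": TCP orientation; "wrist_force": force on the tool from outside, world axes, zero at the start; "wrist_torque": the same for the moment, N m; "width": finger opening in m; "finger_force": force on a finger pad.
Only numpy, scipy, OpenCV 4.12 (cv2) and the standard library are available. Lean on these libraries where they do the work, as an engineer would, in place of code of your own. Each camera call takes 0.05 s, during which the arm holds its last target. There are 200 camera calls.

### The job

Tidy the pottery stall: slide the shallow clay pan under the little wooden display bench, in through its front side between the legs, until the whole bowl is covered by the board, with its handle sticking straight out of the front, and let go. Leave the deep pot and the jug on the bench where they stand.

Things in the scene. Friction and masses are not known exactly. Their poses are not given: they have to be found in the camera images.
- dish: Shallow terracotta pan on the table: round bowl, 130 mm across the rim, 104 mm the foot, 40 mm high, 0.45 kg. Dark wooden handle: straight level bar 24 mm wide, 18 mm thick, its middle 29 mm above the table, along the pan's own -x from the rim to 195 mm from the bowl's centre (grip at 170 mm). It starts pointing roughly to the robot's right (-y). Origin: centre of the bowl's underside; z up.
- bench: Low wooden display bench, fixed. Board 200 mm deep (x) and 235 mm wide (y), underside 72 mm, top 90 mm above the table. Four round 22 mm legs at x = 18 and 182, y = +-100 mm: 178 mm free between left and right legs. Origin: on the table below the middle of the board's front edge; x points inward under the board, z up. The front faces roughly to the robot's right (-y).
- deep_pot: Bystander: deep terracotta pot with a wooden handle, same outline from above as the shallow pan but 95 mm high, too tall for the bench; stands on the table farther from the robot. Origin: centre of its underside; handle along its own -x.
- jug: Bystander: small terracotta jug, 120 mm high, 76 mm across, standing loose on the bench's board (its top is 210 mm above the table). Origin: centre of its underside. Leave it alone.

How it is judged:
By the outcome, as a careful person would: the job done as asked, in the order asked, and still so for the second after the job is handed in, with the robot touching nothing.
It also fails if it takes over 48 s, if anything falls off the work surface, if the arm or the gripper's body presses on something with over 40 N, if the wrist force passes 120 N, or if a joint passes its speed limit or range.

## Working session

There is one attempt and no reset: what is moved stays moved. The work goes in short steps, Python scripts to look and compute and a tool call to move; the robot and the scene stay as the last step left them, time stands still between calls to the robot, and variables do not carry over. Pictures are saved under pics/ and viewed, at most 10 in all, crops included, and the job is handed in when it is done.

Besides the shell and the picture viewer there is one more tool, called as a command line: name --argument value ..., lists and objects as JSON in quotes. carry_out: Moves the arm, as the interface text tells. Its arguments: {"type":"object","properties":{"increments":{"type":"array","items":{"type":"array"}}},"required":["increments"]}

```bash
mkdir -p pics; python3 - <<'E'
from bench import robot
import cv2, numpy as np
for n in ("top","side"):
    cv2.imwrite(f"pics/{n}0.png",robot.snapshot(n)); c=robot.get_calibration(n); print(n,c["vfov"],c["cx"],c["cy"],np.round(c["T"],3).tolist(),[k for k in c])
o=robot.get_obs();print(o["time"],o["tool_pos"],o["ee_rot"],o["width"])
E
```

```text
top 47.76424524701084 325.5215006049676 242.8355004069939 [[-0.022, -0.985, 0.17, 0.424], [-1.0, 0.022, -0.001, 0.129], [-0.003, -0.17, -0.985, 1.258], [0.0, 0.0, 0.0, 1.0]] ['vfov', 'cx', 'cy', 'T']
side 43.64279400052319 328.6194698259526 241.52852542624282 [[-0.808, -0.326, 0.491, -0.04], [-0.589, 0.481, -0.65, 0.944], [-0.024, -0.814, -0.581, 0.852], [0.0, 0.0, 0.0, 1.0]] ['vfov', 'cx', 'cy', 'T']
0.1 [ 0.140144   -0.53138857  0.21842094] [-3.13964479e+00 -1.89444020e-04  2.57805041e-01] 0.09412887329217202
```

View pics/top0.png

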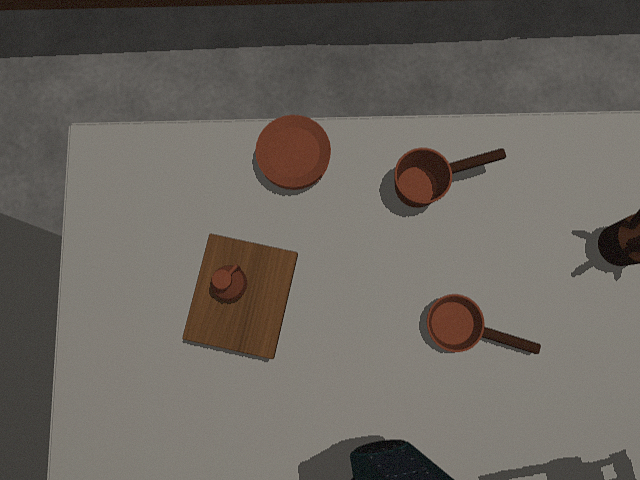

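View pics/side0.png

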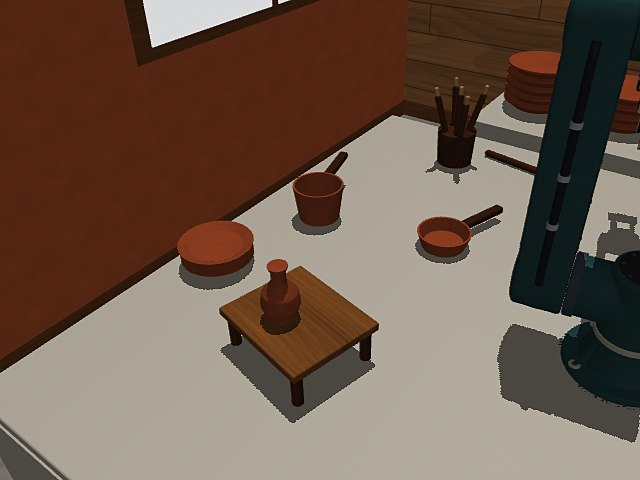

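The top view shows the pan with its bowl at about (455,323) and handle tip at (540,348). The bench board corners are about (210,234), (298,252), (274,359) and (183,341), and its front is the right edge. The deep pot is at (423,177). The side view agrees. Next I measure.

```bash
cat > h.py <<'E'
from bench import robot
import cv2, numpy as np
def ray(n,uv):
    c=robot.get_calibration(n);f=240/np.tan(np.radians(c["vfov"]/2));T=np.array(c["T"])
    uv=np.atleast_2d(uv).astype(float)
    d=np.c_[(uv[:,0]-c["cx"])/f,(uv[:,1]-c["cy"])/f,np.ones(len(uv))]@T[:3,:3].T
    return T[:3,3],d
def onz(n,uv,z):
    o,d=ray(n,uv); return (o+d*((z-o[2])/d[:,2])[:,None])[:,:2]
def proj(n,p):
    c=robot.get_calibration(n);f=240/np.tan(np.radians(c["vfov"]/2));T=np.array(c["T"])
    q=(np.atleast_2d(p)-T[:3,3])@T[:3,:3]; return q[:,:2]/q[:,2:]*f+[c["cx"],c["cy"]]
def mask(im,roi,dark=False):
    x0,y0,x1,y1=roi; hsv=cv2.cvtColor(im,cv2.COLOR_BGR2HSV); m=np.zeros(im.shape[:2],np.uint8)
    m[y0:y1,x0:x1]=255*(hsv[y0:y1,x0:x1,1]>90)
    cs,_=cv2.findContours(m,cv2.RETR_EXTERNAL,cv2.CHAIN_APPROX_NONE)
    return max(cs,key=cv2.contourArea)[:,0,:]
def circ(p):
    A=np.c_[2*p,np.ones(len(p))]; s=np.linalg.lstsq(A,(p**2).sum(1),rcond=None)[0]
    return s[:2],np.sqrt(s[2]+s[:2]@s[:2])
E
python3 - <<'E'
from h import *
im=cv2.imread("pics/top0.png")
c=mask(im,(400,270,570,380))
P=onz("top",c,.04); ctr=onz("top",(455,323),.04)[0]
for _ in range(4):
    r=np.linalg.norm(P-ctr,axis=1); ctr,R=circ(P[(r<.075)]) 
print("bowl",ctr,R)
P2=onz("top",c,.038); r=np.linalg.norm(P2-ctr,axis=1)
H=P2[r>.085]; m=H.mean(0); d=np.linalg.svd(H-m)[2][0]; d*=np.sign(d@(m-ctr))
print("handle dir deg",np.degrees(np.arctan2(d[1],d[0])),"perp off",np.cross(d,ctr-m),"len",(( H-ctr)@d).max(),"width",np.ptp((H-m)@[-d[1],d[0]]), "dir by far pts",np.degrees(np.arctan2(*(m-ctr)[::-1])))
b=mask(im,(160,215,320,380)); q=cv2.approxPolyDP(b,8,True)[:,0]; print(q.tolist())
rect=cv2.minAreaRect((onz("top",b,.09)*1000).astype(np.float32)); print(rect); print(cv2.boxPoints(rect))
# side bowl check
s=cv2.imread("pics/side0.png"); print(proj("side",[[*ctr,.04],[*(ctr+d*.195),.029]]))
print(proj("side",np.c_[cv2.boxPoints(rect)/1000,[.09]*4]))
dp=mask(im,(380,135,520,225)); Q=onz("top",dp,.095); c2=onz("top",(423,177),.095)[0]
for _ in range(4):
    r=np.linalg.norm(Q-c2,axis=1); c2,R2=circ(Q[r<.075])
print("deep",c2,R2)
E
```

```text
bowl [ 0.44834205 -0.15717221] 0.06327139355556412
handle dir deg -108.14815838343902 perp off 0.0019670077559257523 len 0.1918322593599991 width 0.023038712094213994 dir by far pts -108.94374336653472
[[210, 234], [183, 338], [272, 358], [297, 253]]
((516.6795043945312, 312.8013916015625), (199.75909423828125, 233.07858276367188), 76.44978332519531)
[[379.98257 243.00687]
 [606.57336 188.39713]
 [653.37646 382.59592]
 [426.78564 437.20566]]
[[443.58237758 229.83717733]
 [498.59992523 206.84652223]]
[[378.57544866 320.91352222]
 [300.39283941 263.5816673 ]
 [218.37216057 306.36498487]
 [292.59662149 375.87849026]]
deep [ 0.76962302 -0.09020248] 0.0658236569879748<stdin>:10: DeprecationWarning: Arrays of 2-dimensional vectors are deprecated. Use arrays of 3-dimensional vectors instead. (deprecated in NumPy 2.0)
```

Sizes match what's given: rim radius 63–66 mm, handle to 192 mm, board 200×233. The pan's x axis is at about 71.5° and the bench's inward direction at about 76.5°. The grip point is about (0.394,-0.318). First I turn the tool above the table.

carry_out --increments '[[0,[0,0,10],-7.1],[0,[0,0,15],-7.1],[0,[0,0,15],-7.1],[0,[0,0,15],-7.1],[0,[0,0,15],-7.1],[0,[0,0,15],-7.1],[0,[0,0,15],-7.1],[0,[0,0,10],-7.0]]'

```text
time: 0.9
tool_pos: [0.1401, -0.5308, 0.1075]
ee_rot: [-3.14, -0.003, 1.252]
wrist_force: [-0.5, 0.0, 0.2]
width: 0.0936
finger_force: 0.0
```

carry_out --increments '[[0,[35,22,0],0],[0,[35,22,0],0],[0,[35,22,0],0],[0,[35,22,0],0],[0,[35,22,0],0],[0,[35,22,0],0],[0,[36,21,0],0],[0,[36,20,0],0]]'

```text
time: 1.7
tool_pos: [0.3948, -0.3179, 0.109]
ee_rot: [-3.141, -0.0, 1.247]
wrist_force: [0.6, -0.3, 1.0]
width: 0.094
finger_force: 0.0
```

carry_out --increments '[[0,[0,0,0],0],[0,[0,0,0],0],[0,[0,0,0],0]]'

```text
time: 2.0
tool_pos: [0.3931, -0.3199, 0.1091]
ee_rot: [-3.141, 0.0, 1.247]
wrist_force: [-0.7, 0.1, 1.3]
width: 0.0937
finger_force: 0.0
```

```bash
python3 - <<'E'
from h import *
cv2.imwrite("pics/top1.png",robot.snapshot("top"));s=robot.snapshot("side");cv2.imwrite("pics/side1.png",cv2.resize(s[100:340,330:640],None,fx=2.4,fy=2.4))
o=robot.get_obs();print(o["time"],o["tool_pos"],np.degrees(o["ee_rot"]),o["joint_positions"])
E
```

```text
2.1 [ 0.39294461 -0.32033632  0.10931092] [-1.79976666e+02  1.28953817e-02  7.13570185e+01] [-7.95571870e-01  4.07325599e-02  1.64072907e+00 -3.87509257e-04
  1.46039212e+00 -4.70147669e-01]
```

View pics/side1.png

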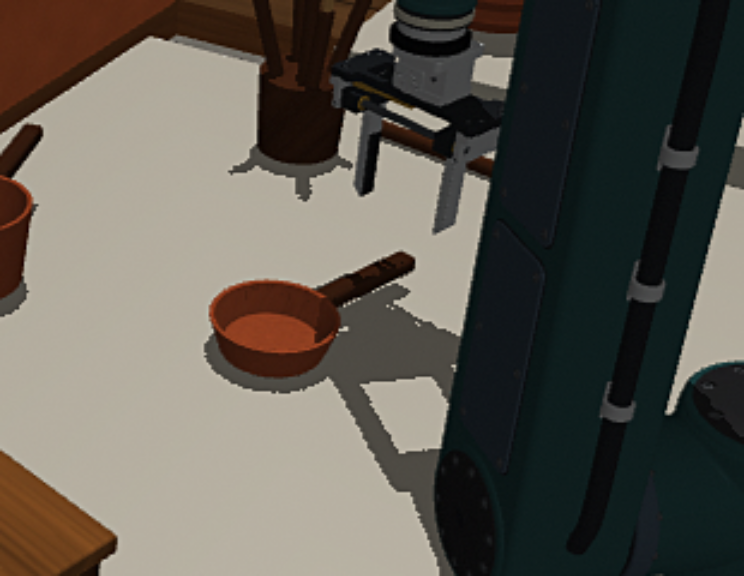

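The gripper stands over the handle with the fingers straddling it, handle at about (370,275) in the crop. I descend and close.

carry_out --increments '[[0,[0,0,20],0],[0,[0,0,25],0],[0,[0,0,20],0],[0,[0,0,12],0],[0,[0,0,8],0],[0,[0,0,0],0],[0,[0,0,0],0]]'

```text
time: 2.8
tool_pos: [0.3942, -0.3201, 0.0253]
ee_rot: [3.14, 0.001, 1.247]
wrist_force: [0.2, -0.1, 0.0]
width: 0.0941
finger_force: 0.0
```

carry_out --increments '[[130,[0,0,0],0],[150,[0,0,0],0],[170,[0,0,0],0],[190,[0,0,0],0],[210,[0,0,0],0],[255,[0,0,0],0],[255,[0,0,0],0],[255,[0,0,0],0]]'

```text
time: 3.6
tool_pos: [0.3939, -0.3195, 0.0245]
ee_rot: [-3.142, 0.0, 1.247]
wrist_force: [-0.5, 0.0, -0.1]
width: 0.0331
finger_force: 0.0
```

```bash
python3 - <<'E'
from h import *
im=robot.snapshot("top");cv2.imwrite("pics/top2.png",im);s=robot.snapshot("side");cv2.imwrite("pics/side2.png",cv2.resize(s[100:340,330:640],None,fx=2.4,fy=2.4))
o=robot.get_obs();print(o["time"],o["tool_pos"],np.degrees(o["ee_rot"]),o["width"],o["finger_force"],o["wrist_force"])
E
```

```text
3.7 [ 0.39382915 -0.31946067  0.02449226] [-1.79993663e+02  6.25148360e-03  7.14702332e+01] 0.02536297996611101 0.18545752856880426 [-0.17648391 -0.12126035 -0.72557684]
```

View pics/top2.png

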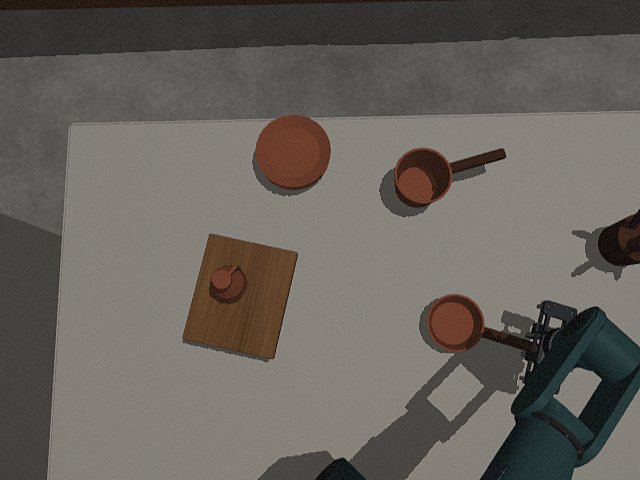

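The fingers are on the handle at about (530,340) and the pan hasn't moved. I finish closing, then slide slowly towards the front of the bench.

carry_out --increments '[[255,[0,0,0],0],[255,[0,0,0],0],[255,[0,0,0],0],[255,[0,0,0],0]]'

```text
time: 4.1
tool_pos: [0.3937, -0.3194, 0.0244]
ee_rot: [-3.141, 0.0, 1.247]
wrist_force: [-0.8, 0.0, 0.7]
width: 0.0236
finger_force: 30.0
```

carry_out --increments '[[255,[4,-1,0],0],[255,[8,-2,0],0],[255,[12,-3,0],0],[255,[16,-4,0],0],[255,[16,-4,0],0],[255,[16,-4,0],0],[255,[16,-4,0],0],[255,[16,-4,0],0]]'

```text
time: 4.9
tool_pos: [0.4023, -0.2108, 0.0245]
ee_rot: [-3.142, 0.0, 1.248]
wrist_force: [-0.4, -1.1, -0.4]
width: 0.0237
finger_force: 30.0
```

carry_out --increments '[[255,[16,-4,0],0],[255,[16,-4,0],0],[255,[16,-4,0],0],[255,[16,-4,0],-1],[255,[16,-4,0],-1],[255,[16,-4,0],-1],[255,[14,-3,0],-1],[255,[8,-2,0],-1]]'

```text
time: 5.7
tool_pos: [0.4099, -0.0895, 0.0245]
ee_rot: [3.141, -0.0, 1.337]
wrist_force: [0.6, -1.0, -1.3]
width: 0.0237
finger_force: 30.0
```

carry_out --increments '[[255,[0,0,0],0],[255,[0,0,0],0],[255,[0,0,0],0]]'

```text
time: 6.0
tool_pos: [0.4098, -0.0911, 0.0244]
ee_rot: [-3.141, -0.001, 1.335]
wrist_force: [0.0, 2.1, 0.6]
width: 0.0237
finger_force: 30.0
```

```bash
python3 - <<'E'
from h import *
im=robot.snapshot("top");cv2.imwrite("pics/top3.png",im);s=robot.snapshot("side");cv2.imwrite("pics/side3.png",s)
o=robot.get_obs();print(o["time"],o["tool_pos"],np.degrees(o["ee_rot"]),o["width"],o["finger_force"],o["wrist_force"])
E
```

```text
6.1 [ 0.40986352 -0.0913835   0.02435715] [-1.79960549e+02 -2.20410225e-02  7.64409520e+01] 0.023992613319913293 29.998835921287537 [0.292817   1.52022364 0.90863603]
```

View pics/top3.png

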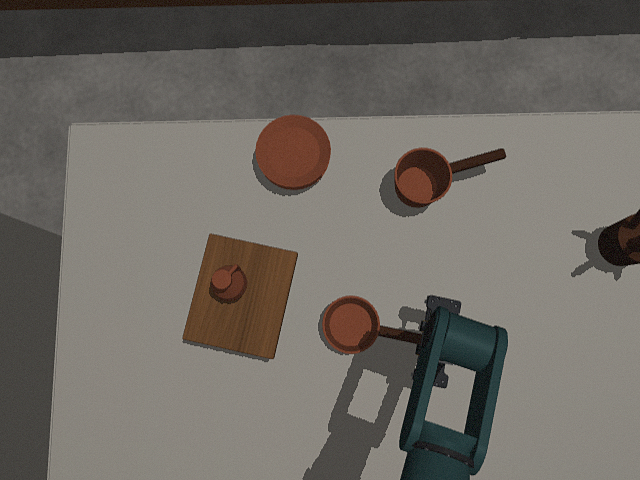

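View pics/side3.png

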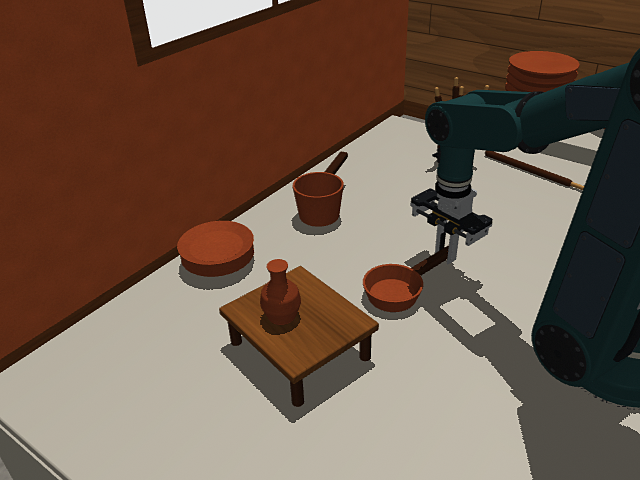

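The bowl is now at (351,324) in the top view, about 50 px from the bench front, and the grip holds. I measure the bowl in the bench frame, with a two-view check on the board corners.

```bash
python3 - <<'E'
from h import *
im=cv2.imread("pics/top3.png"); s=cv2.imread("pics/side3.png")
c=mask(im,(305,280,400,370)); P=onz("top",c,.04); ctr=onz("top",(351,324),.04)[0]
for _ in range(5):
    r=np.linalg.norm(P-ctr,axis=1); ctr,R=circ(P[r<.07])
t=robot.get_obs()["tool_pos"]; v=ctr-t[:2]; print("bowl",ctr,R,"grip->bowl",np.linalg.norm(v),np.degrees(np.arctan2(v[1],v[0])))
bt=mask(im,(160,215,320,380)); bt=cv2.boxPoints(cv2.minAreaRect(bt.astype(np.float32)))
rect=cv2.boxPoints(cv2.minAreaRect((onz("top",mask(im,(160,215,320,380)),.09)*1000).astype(np.float32)))/1000
# side bowl rim check: predicted vs seen
print("side rim pred",proj("side",[*ctr,.04]))
# refine board corners in side view: predicted, then goodFeatures/subpix
g=cv2.cvtColor(s,cv2.COLOR_BGR2GRAY)
pc=proj("side",np.c_[rect,[.09]*4]); print(pc.round(1).tolist())
cs=cv2.goodFeaturesToTrack(g[240:400,200:395],25,.02,6)[:,0]+[200,240]
for p,w in zip(pc,rect):
    k=cs[np.argmin(np.linalg.norm(cs-p,axis=1))]
    o1,d1=ray("top",proj("top",[*w,.09])); o2,d2=ray("side",k)
    A=np.c_[d1[0],-d2[0]]; l=np.linalg.lstsq(A,o2-o1,rcond=None)[0]
    print(k,w,"tri",((o1+d1[0]*l[0]+o2+d2[0]*l[1])/2).round(4),"gap",np.linalg.norm(A@l-(o2-o1)).round(4))
u=np.radians(76.45);U=np.array([np.cos(u),np.sin(u)]);V=np.array([-U[1],U[0]])
F=rect.mean(0)-.1*U; print("front",F,"bowl depth,lat",(ctr-F)@U,(ctr-F)@V,"tcp",(t[:2]-F)@U,(t[:2]-F)@V)
E
```

```text
bowl [0.45023502 0.07567635] 0.06304359688521424 grip->bowl 0.17186869954292275 76.41442826130266
side rim pred [[392.01427637 280.75552237]]
[[378.6, 320.9], [300.4, 263.6], [218.4, 306.4], [292.6, 375.9]]
[377. 329.] [0.37995443 0.24301016] tri [0.3802 0.2454 0.0712] gap 0.0021
[287. 272.] [0.6065763 0.1884061] tri [0.6212 0.1971 0.0649] gap 0.0256
[219. 308.] [0.6533691  0.38260934] tri [0.6534 0.3829 0.0862] gap 0.0018
[266. 398.] [0.42674732 0.43721342] tri [0.4429 0.4617 0.0446] gap 0.0401
front [0.49323244 0.21559318] bowl depth,lat -0.14609639717718875 0.009018973938640385 tcp -0.31796506359695603 0.009125677575969304
```

The triangulated corners come out at z = 71 and 86 mm (underside and top of the board), so the bench estimate holds. The bowl is 146 mm short of the front edge and 9 mm to the left. It needs +9 mm along tool y and about +247 mm along tool x.

carry_out --increments '[[255,[4,2,0],0],[255,[8,3,0],0],[255,[12,3,0],0],[255,[14,1,0],0],[255,[14,0,0],0],[255,[14,0,0],0],[255,[14,0,0],0],[255,[14,0,0],0]]'

```text
time: 6.9
tool_pos: [0.4414, -0.0009, 0.0245]
ee_rot: [3.141, 0.0, 1.335]
wrist_force: [-1.0, -1.6, -0.3]
width: 0.0235
finger_force: 30.0
```

carry_out --increments '[[255,[14,0,0],0],[255,[14,0,0],0],[255,[14,0,0],0],[255,[14,0,0],0],[255,[14,0,0],0],[255,[14,0,0],0],[255,[0,0,0],0],[255,[0,0,0],0]]'

```text
time: 7.7
tool_pos: [0.4607, 0.0806, 0.0244]
ee_rot: [3.142, -0.001, 1.336]
wrist_force: [0.9, 0.8, 0.6]
width: 0.0237
finger_force: 30.0
```

```bash
cat > b.py <<'E'
from h import *
u=np.radians(76.45);U=np.array([np.cos(u),np.sin(u)]);V=np.array([-U[1],U[0]]);F=np.array([.49323,.21559])
o=robot.get_obs();t=o["tool_pos"][:2]-F
print(o["time"],"tcp depth,lat",t@U,t@V,o["tool_pos"][2],np.degrees(o["ee_rot"][2]),o["width"],o["finger_force"],o["wrist_force"])
E
python3 b.py
```

```text
7.7 tcp depth,lat -0.13882896614368626 1.746806344111903e-05 0.024440977790385253 76.52128091027923 0.023706818022064695 29.986802637577057 [0.93783418 0.78711026 0.62203722]
```

No contact so far and it is centred. 68 mm remain.

carry_out --increments '[[255,[10,0,0],0],[255,[14,0,0],0],[255,[14,0,0],0],[255,[14,0,0],0],[255,[10,0,0],0],[255,[6,0,0],0],[255,[0,0,0],0],[255,[0,0,0],0]]'

```text
time: 8.5
tool_pos: [0.4765, 0.1466, 0.0245]
ee_rot: [-3.142, -0.001, 1.335]
wrist_force: [0.3, 1.6, -0.4]
width: 0.0236
finger_force: 30.0
```

```bash
python3 - <<'E'
import b
from h import *
a=robot.snapshot("top")[190:400,150:430];c=robot.snapshot("side")[200:410,200:480]
cv2.imwrite("pics/both4.png",cv2.resize(np.hstack([a,c]),(784,294)))
E
```

```text
8.5 tcp depth,lat -0.07101784577929209 0.00010685765552037039 0.024454749487596263 76.49390529466682 0.023604114429084857 29.987289011478424 [ 0.34559311  1.57430092 -0.43992027]
```

View pics/both4.png

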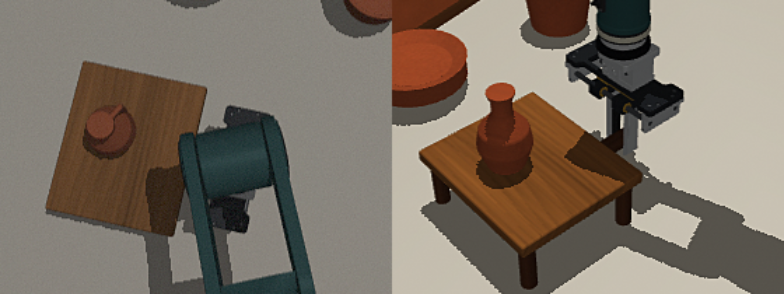

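The bowl is under the board with the handle straight out at (615,140), and the jug hasn't moved. I open, then rise and back off.

carry_out --increments '[[200,[0,0,0],0],[150,[0,0,0],0],[80,[0,0,0],0],[0,[0,0,0],0],[0,[0,0,0],0],[0,[0,0,0],0],[0,[0,0,0],0],[0,[0,0,0],0]]'

```text
time: 9.4
tool_pos: [0.4764, 0.1457, 0.0244]
ee_rot: [3.142, 0.0, 1.335]
wrist_force: [-0.0, -0.5, 0.4]
width: 0.0761
finger_force: 0.0
```

carry_out --increments '[[0,[0,0,-10],0],[0,[0,0,-20],0],[0,[0,0,-30],0],[0,[0,0,-30],0],[0,[-20,0,-30],0],[0,[-40,0,-10],0],[0,[-40,0,0],0],[0,[-40,0,0],0]]'

```text
time: 10.2
tool_pos: [0.4437, 0.0085, 0.1562]
ee_rot: [3.138, -0.0, 1.336]
wrist_force: [0.7, -0.4, -0.2]
width: 0.094
finger_force: 0.0
```

carry_out --increments '[[0,[-40,0,0],0],[0,[-30,0,0],0],[0,[-10,0,0],0],[0,[0,0,0],0],[0,[0,0,0],0],[0,[0,0,0],0]]'

```text
time: 10.8
tool_pos: [0.4252, -0.067, 0.1546]
ee_rot: [3.142, -0.001, 1.336]
wrist_force: [0.7, 0.5, 0.5]
width: 0.0939
finger_force: 0.0
```

```bash
python3 - <<'E'
import b
from h import *
a=robot.snapshot("top")
c=robot.snapshot("side")[200:410,200:480]
cv2.imwrite("pics/both5.png",cv2.resize(np.hstack([a[190:400,150:430],c]),(784,294)))
cv2.imwrite("pics/top5.png",a)
m=mask(a,(160,215,400,380)); P=onz("top",m,.038)-b.F; q=np.c_[P@b.U,P@b.V]; H=q[(q[:,0]<-.04)]
if len(H): s=np.polyfit(H[:,0],H[:,1],1); print("tip depth",H[:,0].min(),"lat mean",H[:,1].mean(),"near/far lat",H[H[:,0]>-.06][:,1].mean(),H[H[:,0]<-.07][:,1].mean(),"slope deg",np.degrees(np.arctan(s[0])))
E
```

```text
10.8 tcp depth,lat -0.2906372711645319 -0.00010650824575805985 0.15456831344667568 76.57386910784972 0.09393360761549413 0.0 [0.65516944 0.46770562 0.52099922]
tip depth -0.09401404479637288 lat mean -0.0009434253660856432 near/far lat -0.0009346431228808079 -0.0009285924093290982 slope deg -0.1702348670585297
```

View pics/both5.png

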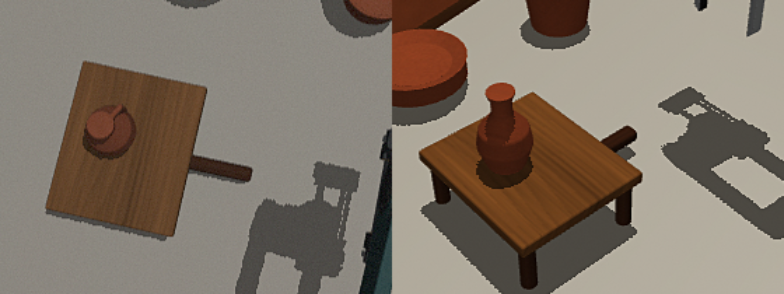

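The bowl is fully covered. The handle sticks straight out at (190–250,165), with its tip 94 mm in front, and the jug and deep pot haven't moved. I hand the job in.

```bash
python3 -c "
from bench import robot
print(robot.close_job())"
```

```text
the job is handed in; nothing more can be done
None
```

The pan is under the bench with its bowl fully covered and its handle straight out of the front (tip about 94 mm out, within about 1 mm of centre); the gripper has let go, the jug and deep pot were left alone, and the job was handed in at about 11 s of the 48 s allowed.

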